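# Load the last cylinder valve and drop the carrier's latch bar

### The arm

A 6-joint arm with a two-finger parallel gripper is mounted at the origin on a cart in front of the work surface, level with it; the furniture and walls round the work are solid. World frame = base frame: x ahead of the robot, y to its left, z up, the work surface at z = 0. Lengths are in mm, angles in rad, forces in N, time in s.
With the tool pointing down it reaches from about 400 to 925 mm from the base axis. Payload 12.5 kg.
Tool frame: the origin (TCP) lies midway between the tips of the shut fingers; the grasp point (between the pads) lies 19 mm behind it; z points along the fingers, y is the line along which they close (so a half turn about z gives the same grasp; the last joint's range is limited). The gripper opens to 95 mm and grips with 3 to 60 N. Pads are 20 mm wide; open, the fingers measure 119 mm over their backs; the gripper's body (75 mm by 180 mm) begins 59 mm behind the grasp point.
Start: joints at [1.085, 0.491, 1.559, -0, 1.092, -0.106], TCP at [231.694, 580.487, 214.661] pointing down, gripper open.
Joint ranges: [-3.1, 3.1], [-0.84, 2.19], [0.05, 2.79], [-1.13, 4.28], [0.06, 2.93], [-2.69, 2.69]. Speed limits (rad/s): [2.22, 2.22, 2.79, 3.14, 3.14, 3.14].

### API

Orientations are given as [roll, pitch, yaw] about the fixed x, y, z axes, in that order (R = Rz(yaw) Ry(pitch) Rx(roll)).
In Python, from cell import state, read_camera, camera_info, env gives the robot as it stands.
- The arm moves only by the tool move_arm, never from a script. Its argument "commands" is a list of rows, each a list of 3 entries, a list of its own where there are three numbers: the shift along the world's x, y, z in cm, then the turn, a rotation vector about the world's x, y, z in degrees, then the opening, from 0 (shut) to 1 (fully open). A call has 1 to 10 rows; each row shifts and turns the commanded pose from where the row before left it; what a row does not reach is not made up. A row lasts 1/10 s, in which the tool goes at most 50 mm and 8.59 degrees, less where a joint would pass 70% of its speed; a pose out of reach is approached as far as the arm can. A call with a gripper value outside its range is refused whole. The fingers move at their own pace and stop on an object; the grip force is fixed at half the most. Time passes only in rows, so rows that do not move let the fingers close. It gives the time, the measured TCP pose, the force, the opening and the grip force at its end, in the units of the state.
- state(): the state, without advancing time (a new reading comes with each control period).
- read_camera(name): name is "scene" or "top" or "wrist"; returns the picture (480x640x3 uint8, blue, green, red); there is no depth.
- camera_info(name): a dict with "K" (3x3 intrinsics, pixels), "cam_to_world" (4x4, takes a point from camera to world coordinates). Camera axes: x right, y down, z forward; pixel columns grow to the right and rows downward; lengths in mm; the calibration is good to about 2 mm. A picture is of the moment at which its call begins: read the wrist's pose just before it. camera_info takes no time and is no camera call; for the wrist camera it gives the pose at the moment of the call.
- env.job_done(): hands the job in; it is judged then, once.
The state is a dict: "t": time; "joints": joint angles; "qvel": joint speeds; "tau": joint torques, N m; "eef_pos": TCP position; "tcp_rot": TCP orientation; "ft_force": force on the tool from outside, world axes, zero at the start; "moment": the same for the moment, N m; "opening": opening from 0.0 (shut) to 1.0 (fully open); "grip_force": force on a finger pad.
Only numpy, scipy, OpenCV 4.12 (cv2) and the standard library are available. Lean on these libraries where they do the work, as an engineer would, in place of code of your own. Each camera call takes 0.05 s, during which the arm holds its last target. There are 200 camera calls.

### The job

The transport carrier still has one empty well: stand the loose cylinder valve from the left of the bench in it, upright and fully down, next to the two that are already there. Then secure the load: lift the carrier's swung-out latch bar over the prong of its forked keeper, swing it in over the valves, and let it drop fully into the keeper's notch. Leave the other two valves standing in their wells.

Things in the scene. Friction and masses are not known exactly. Their poses are not given: they have to be found in the camera images.
- spare_valve_mid (a point): Loose pale grey cylinder valve standing on the bench left of the carrier, 72 mm tall, 0.45 kg. The point is on the axis of its round body, 36 mm above its underside; z up. The body is 43 mm across at the foot, narrowing to 35 mm at 55 mm up, then to a stub. A side outlet 30 mm thick points to this frame's -y, to 44 mm from the axis, 27 to 58 mm up; grip the body across x.
- valve_a_mid (a point): The same point of the first of two identical valves already in the carrier; always in the well nearest the bar's pivot. Its outlet points to the carrier's +y side.
- valve_b_mid (a point): The same point of the second valve already in the carrier; in the middle well or in the one nearest the keeper. Its outlet points to the carrier's +y side.
- free_well (a point): Centre of the floor of the empty well (the middle one or the one nearest the keeper), 12 mm above the bench. Wells are round grey cups in a row, 80 mm apart, 50 mm wide inside, 22 mm deep, mouth slightly flared, rim 34 mm above the bench and 62 mm across outside. Axes as the carrier's.
- carrier: The carrier, an aluminium plate 330 x 100 x 10 mm with a low wire bail at each end, fixed to the bench. Origin: centre of its underside, z up. Along its x axis stand: the latch bar's pivot post at x = +140 mm (both pivot axes cross 96 mm above the bench), wells at x = +80, 0, -80 mm, the keeper at x = -135 mm, nearest the robot. The bar is swung out over its -y side.
- keeper_notch (a point): Middle of the floor of the notch in the keeper, a forked steel plate 10 mm thick and 52 mm wide across the carrier; 90 mm above the bench. The notch is 32 mm wide along the carrier's y and 18 mm deep; the bar must be lifted over its -y prong (top 108 mm above the bench) to get in.
- eye (a point): Middle of the red pull eye at the latch bar's free end, 325 mm from the pivot, at the bar's mid height (96 mm up when level). The bar: steel flat 18 mm wide, 12 mm thick, ending 296 mm from the pivot. The eye: a flat level loop of 10 mm rod, opening 42 mm wide and from the bar's end to 349 mm from the pivot; free space all round and below. x points along the bar to the pivot.
- bar_swivel (a joint): Swing of the bar about the pivot post's upright axis, rad: 0 lies straight over the row of valves and in line with the notch, where the swivel has a firm stop; grows as the bar swings out to the carrier's -y side, up to 1.3. Stays where it is left (light friction).
- latch_bar (a joint): Tilt of the bar, rad: 0 is level, grows as the free end is lifted (up to 0.6), stops at -0.02 when the bar hangs free. It falls by its own weight (the bar weighs 0.26 kg). Level, the bar passes 6 mm above the tops of seated valves and rests on the floor of the notch.
Not all that is in view belongs to the job. What is shaped like the part that bears valve_a_mid but blue, green or yellow is not meant.

How it is judged (in metres and radians):
On the way, in this order (a step that is already met when the one before it is completed fails the run):
1. the loose valve stands upright, fully down in the empty well, let go of (horizontal distance between spare_valve_mid and free_well below 0.008 m and z of spare_valve_mid in the frame of free_well below 0.041 m and angle between spare_valve_mid's own z axis and vertical below 0.12 rad and contact force between spare_valve and the fingers below 0.1 N), for 0.2 s.
2. the latch bar lies in the notch of its keeper (value of joint bar_swivel between -0.03 and 0.03 rad and value of joint latch_bar below 0.02 rad), for 0.2 s.
At the end, for the whole second after the job is handed in: All three valves stand upright (within 0.12 rad) and fully down in their wells (the loose one within 8 mm of the well's middle and 5 mm of its floor), and the latch bar lies at rest in the notch: swing within 0.03 rad of straight, tilt under 0.02 rad (all of step 2 and horizontal distance between spare_valve_mid and free_well below 0.008 m and z of spare_valve_mid in the frame of free_well below 0.041 m and angle between each of spare_valve_mid, valve_a_mid, valve_b_mid's own z axis and vertical below 0.12 rad and height (world z) of each of valve_a_mid, valve_b_mid below 0.053 m and velocity of joint latch_bar below 0.05 rad/s); the robot touches nothing.
It fails at once if a valve that was already in the carrier is lifted out of its well or tipped over (distance of any of valve_a_mid, valve_b_mid from where it was at the start of the episode above 0.03 m).
It also fails if it takes over 61 s, if anything falls off the work surface, if the arm or the gripper's body presses on something with over 40 N, if the wrist force passes 120 N, or if a joint passes its speed limit or range.

## Working session

There is one attempt and no reset: what is moved stays moved. The work goes in short steps, Python scripts to look and compute and a tool call to move; the robot and the scene stay as the last step left them, time stands still between calls to the robot, and variables do not carry over. Pictures are saved under pics/ and viewed, at most 10 in all, crops included, and the job is handed in when it is done.

Besides the shell and the picture viewer there is one more tool, called after "Call:" by a JSON object that holds its "name" and its "arguments". move_arm: Moves the arm, as the interface text tells. Its arguments: {"type":"object","properties":{"commands":{"type":"array"}},"required":["commands"]}

```bash
mkdir -p pics && python3 - <<'E'
from cell import *
import cv2,numpy as np
for n in("top","scene"):
    cv2.imwrite(f"pics/{n}0.png",read_camera(n)); i=camera_info(n); print(n,np.round(i["K"],1).tolist(),np.round(i["cam_to_world"],3).tolist())
print(state())
E
```

```text
top [[466.6, 0.0, 320.2], [0.0, 466.6, 239.8], [0.0, 0.0, 1.0]] [[0.017, -0.998, 0.062, 588.595], [-1.0, -0.018, -0.004, 121.712], [0.005, -0.062, -0.998, 917.311], [0.0, 0.0, 0.0, 1.0]]
scene [[445.1, 0.0, 318.3], [0.0, 445.1, 239.9], [0.0, 0.0, 1.0]] [[0.436, -0.59, 0.68, 61.666], [-0.9, -0.274, 0.339, -159.873], [-0.013, -0.76, -0.65, 645.399], [0.0, 0.0, 0.0, 1.0]]
{'t': 0.1, 'joints': array([ 1.08541265e+00,  4.91468252e-01,  1.55938540e+00,  2.27350388e-05,
        1.09171085e+00, -1.05593169e-01]), 'qvel': array([ 5.34232865e-04, -2.24610912e-04, -1.67063097e-03,  1.03730091e-04,
       -6.44996341e-05,  1.00300091e-04]), 'tau': array([ 3.75129588e-03, -6.13621259e+01, -2.58603251e+01,  6.93883630e-02,
        4.71146707e-02, -5.01202510e-05]), 'eef_pos': array([231.57209941, 580.28375716, 214.14053639]), 'tcp_rot': array([-3.14062834e+00, -1.22483154e-04,  2.76179160e+00]), 'ft_force': array([0.63317876, 0.04554335, 0.21326294]), 'moment': array([-0.00144113,  0.01710809, -0.07115863]), 'grip_force': 0.0, 'opening': 0.999201024548022}
```

View pics/top0.png

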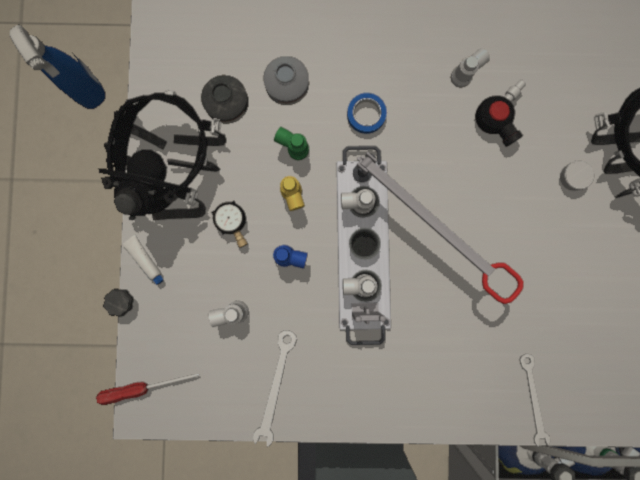

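View pics/scene0.png

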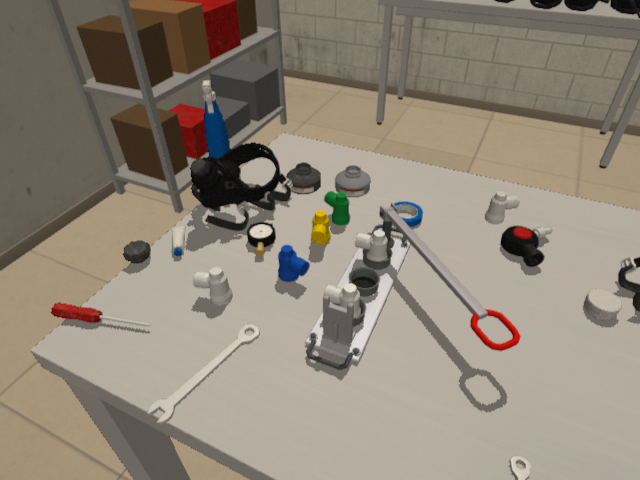

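Candidates for the loose valve (top view): pale grey at (233,314), pale grey at (468,68) to the right of the carrier, yellow (291,193), green (293,145), blue (288,256), and the two seated ones (366,201) and (368,286). The description "pale grey, left of carrier" picks (233,314). The middle well at (365,243) is empty, and the red eye is at (502,283).

```bash
cat > h.py <<'E'
from cell import *
import cv2,numpy as np
def cast(info,px,z):
    K,T=np.array(info["K"]),np.array(info["cam_to_world"]); px=np.atleast_2d(np.float64(px))
    d=np.c_[px,np.ones(len(px))]@np.linalg.inv(K).T@T[:3,:3].T
    return T[:3,3]+d*((z-T[2,3])/d[:,2])[:,None]
def proj(info,P):
    K,T=np.array(info["K"]),np.linalg.inv(np.array(info["cam_to_world"])); q=(T[:3,:3]@np.atleast_2d(P).T+T[:3,3:]); q=K@q; return (q[:2]/q[2]).T
def red(img):
    h=cv2.cvtColor(img,cv2.COLOR_BGR2HSV); return (((h[...,0]<8)|(h[...,0]>172))&(h[...,1]>150)&(h[...,2]>90)).astype(np.uint8)
E
python3 - <<'E'
from h import *
im=cv2.imread("pics/top0.png"); i=camera_info("top")
for n,p,z in [("spare stub",(232,314),72),("outlet",(211,318),43),("well rim",(365,243),34),("a",(366,201),84),("b",(368,286),84),("pivot",(362,160),100),("keeper",(370,321),108)]: print(n,cast(i,p,z).round(1))
m=red(im); m[:,:430]=0; m[:250]=0; c=max(cv2.findContours(m,0,1)[0],key=cv2.contourArea); r=cv2.minAreaRect(c); print(r,cast(i,r[0],96))
w=camera_info("wrist"); s=state(); print(np.round(w["cam_to_world"],3), np.round(w["K"],0))
a=im[270:350,180:270]; b=im[180:340,320:410]
cv2.imwrite("pics/c1.png",np.hstack([cv2.resize(a,(450,400),interpolation=2),cv2.resize(b,(225,400),interpolation=2)]))
E
```

```text
spare stub [[504.6 274.4  72. ]]
outlet [[493.6 318.3  43. ]]
well rim [[638.6  33.1  34. ]]
a [[711.5  37.2  84. ]]
b [[559.3  31.9  84. ]]
pivot [[782.3  46.8 100. ]]
keeper [[500.2  30.4 108. ]]
((501.79205322265625, 282.3805236816406), (39.3221321105957, 32.83116149902344), 41.18592834472656) [[ 570.08868764 -201.9083201    96.        ]]
[[ 3.71000e-01  8.91000e-01  2.61000e-01  1.59109e+02]
 [ 9.29000e-01 -3.56000e-01 -1.05000e-01  6.11365e+02]
 [-1.00000e-03  2.82000e-01 -9.60000e-01  3.84663e+02]
 [ 0.00000e+00  0.00000e+00  0.00000e+00  1.00000e+00]] [[339.   0. 316.]
 [  0. 339. 240.]
 [  0.   0.   1.]]
```

View pics/c1.png

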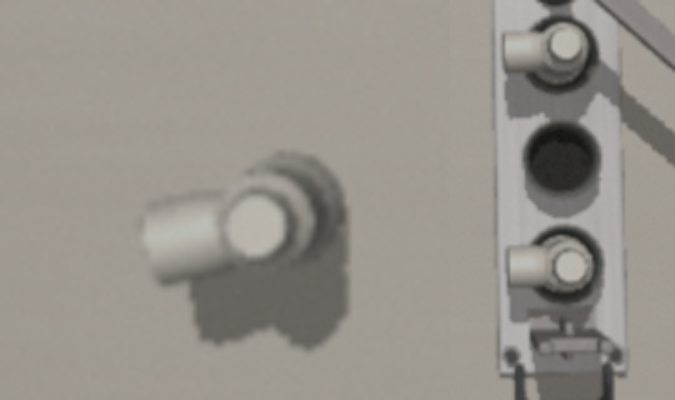

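The crop shows the loose valve with its stub at about top pixel (231,315) and its outlet pointing left (world +y, about 14° off). The middle well is empty. I'll go above the valve, turning the fingers across its outlet.

Call:
{"name": "move_arm", "arguments": {"commands": [[[3.0, -3.4, -0.7], [0, 0, -6], 1], [[3.0, -3.4, -0.7], [0, 0, -6], 1], [[3.0, -3.4, -0.7], [0, 0, -6], 1], [[3.0, -3.4, -0.7], [0, 0, -6], 1], [[3.0, -3.4, -0.7], [0, 0, -6], 1], [[3.0, -3.4, -0.7], [0, 0, -6], 1], [[3.0, -3.4, -0.7], [0, 0, -6], 1], [[3.0, -3.4, -0.7], [0, 0, -6], 1], [[3.0, -3.4, -0.7], [0, 0, -6], 1], [[0, 0, 0], [0, 0, 0], 1]]}}

```text
t: 1.1
eef_pos: [504.3, 270.8, 150.5]
tcp_rot: [-3.141, 0.001, 1.811]
ft_force: [-0.7, -0.1, -0.4]
opening: 1.002
grip_force: 0.0
```

```bash
python3 - <<'E'
from h import *
i=camera_info("wrist"); im=read_camera("wrist"); s=state(); print(s["eef_pos"],s["tcp_rot"]); cv2.imwrite("pics/w1.png",im)
print(np.array(i["cam_to_world"]).round(3).tolist()); print(proj(i,[[504,274,72],[s["eef_pos"][0],s["eef_pos"][1],s["eef_pos"][2]]]))
E
```

```text
[502.87067495 272.42426068 150.83400635] [-3.14039820e+00  2.53350453e-04  1.81520089e+00]
[[0.971, 0.228, 0.066, 486.891], [0.238, -0.932, -0.274, 349.738], [-0.001, 0.282, -0.959, 320.936], [0.0, 0.0, 0.0, 1.0]]
[[314.24629272 245.28707956]
 [310.82214496 290.34744037]]
```

View pics/w1.png

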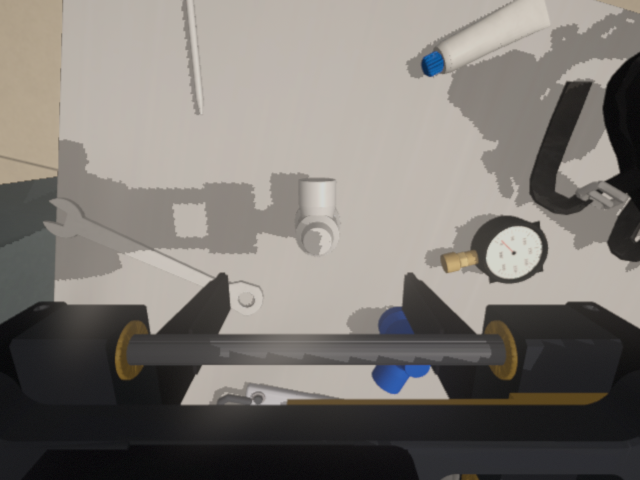

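The wrist view shows the valve stub at (318,242) and the outlet straight up at (318,185), so the fingers are aligned with it.

```bash
python3 - <<'E'
from h import *
i=camera_info("wrist"); 
print(cast(i,[318,242],72),cast(i,[319,180],43),state()["eef_pos"])
E
```

```text
[[504.68611909 278.82955352  72.        ]] [[494.92027501 321.75032127  43.        ]] [502.87067495 272.42426068 150.83400635]
```

Call:
{"name": "move_arm", "arguments": {"commands": [[[0.1, 0.4, -3.1], [0, 0, 0], 1], [[0, 0, -3.1], [0, 0, 0], 1], [[0, 0, -3.1], [0, 0, 0], 1], [[0, 0, -3.1], [0, 0, 0], 1], [[0, 0, 0], [0, 0, 0], 1], [[0, 0, 0], [0, 0, 0], 0], [[0, 0, 0], [0, 0, 0], 0], [[0, 0, 0], [0, 0, 0], 0], [[0, 0, 0], [0, 0, 0], 0], [[0, 0, 0], [0, 0, 0], 0]]}}

```text
t: 2.15
eef_pos: [502.9, 278.6, 28.4]
tcp_rot: [3.14, -0.0, 1.819]
ft_force: [-0.0, -0.5, 0.5]
opening: 0.639
grip_force: 0.0
```

Call:
{"name": "move_arm", "arguments": {"commands": [[[0, 0, 0], [0, 0, 0], 0], [[0, 0, 0], [0, 0, 0], 0], [[0, 0, 0], [0, 0, 0], 0], [[0, 0, 0], [0, 0, 0], 0], [[0, 0, 0], [0, 0, 0], 0]]}}

```text
t: 2.65
eef_pos: [503.0, 278.5, 27.7]
tcp_rot: [3.141, -0.0, 1.819]
ft_force: [1.5, 0.1, 1.3]
opening: 0.402
grip_force: 29.9
```

Call:
{"name": "move_arm", "arguments": {"commands": [[[0, 0, 4.4], [0, 0, 0], 0], [[0, 0, 4.4], [0, 0, 0], 0], [[0, 0, 4.4], [0, 0, 0], 0], [[0.8, -4.5, 0], [0, 0, -2], 0], [[0.8, -4.5, 0], [0, 0, -2], 0], [[0.8, -4.5, 0], [0, 0, -2], 0], [[0.8, -4.5, 0], [0, 0, -2], 0], [[0.8, -4.5, 0], [0, 0, -2], 0], [[0.8, -4.5, 0], [0, 0, -2], 0], [[0, 0, 0], [0, 0, 0], 0]]}}

```text
t: 3.65
eef_pos: [551.0, 4.0, 159.1]
tcp_rot: [-3.141, 0.001, 1.604]
ft_force: [-0.4, 0.2, -4.8]
opening: 0.401
grip_force: 29.7
```

```bash
python3 - <<'E'
from h import *
i=camera_info("wrist"); im=read_camera("wrist"); s=state(); print(s["eef_pos"],s["tcp_rot"],s["opening"],s["grip_force"]); cv2.imwrite("pics/w2.png",im)
np.save("w2.npy",np.array(i["cam_to_world"])); print(proj(i,[638.6,33.1,34]))
E
```

```text
[550.46312226   6.09972339 159.01964163] [-3.14013582e+00 -1.08189790e-04  1.60583988e+00] 0.3959692804964529 29.727133154519834
[[414.42139414 204.99725738]]
```

View pics/w2.png

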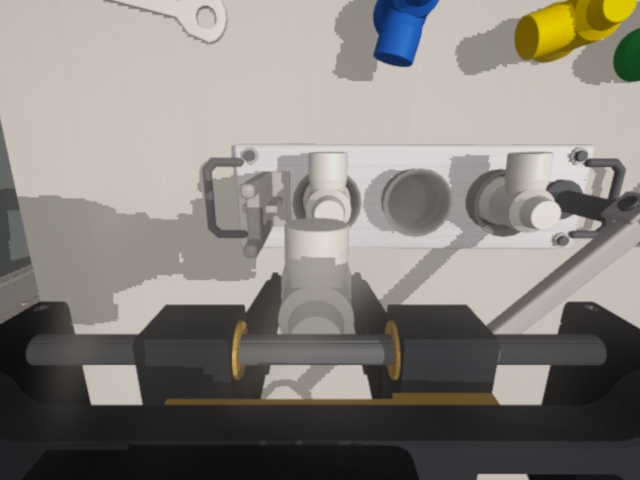

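The wrist view shows the empty well's rim centred at about (417.5,203), between valve b at left and valve a at right. The plate edge is level in the picture, so the yaw is aligned at about 2°.

```bash
python3 - <<'E'
from h import *
i=camera_info("wrist"); im=cv2.imread("pics/w2.png")
i["cam_to_world"]=np.load("w2.npy")
print(cast(i,[[417.5,203],[382,203],[453,203],[417.5,169],[417.5,236]],34).round(1))
# plate edges z=10
print(cast(i,[[245,145],[580,146]],10))
s=state();print(s["eef_pos"],s["tcp_rot"][2])
E
```

```text
[[641.1  35.   34. ]
 [609.8  33.9  34. ]
 [672.4  36.   34. ]
 [637.6  64.3  34. ]
 [644.7   4.8  34. ]]
[[485.56558927  78.80735766  10.        ]
 [789.98807434  87.9285889   10.        ]]
[550.46312226   6.09972339 159.01964163] 1.6058398750751597
```

Call:
{"name": "move_arm", "arguments": {"commands": [[[3.0, 1.0, 0], [0, 0, 0], 0], [[3.0, 1.0, 0], [0, 0, 0], 0], [[2.9, 0.8, -1.5], [0, 0, 0], 0], [[0, 0, -3.0], [0, 0, 0], 0], [[0, 0, -2.0], [0, 0, 0], 0], [[0, 0, 0], [0, 0, 0], 0], [[0, 0, 0], [0, 0, 0], 0]]}}

```text
t: 4.4
eef_pos: [639.5, 37.3, 94.8]
tcp_rot: [-3.141, -0.0, 1.611]
ft_force: [0.8, 0.2, -2.8]
opening: 0.399
grip_force: 29.7
```

```bash
python3 - <<'E'
from h import *
im=read_camera("scene"); j=read_camera("top"); s=state(); print(s["eef_pos"],s["tcp_rot"],s["ft_force"])
cv2.imwrite("pics/s2.png",np.hstack([cv2.resize(im[200:380,280:430],(500,600),interpolation=2),cv2.resize(j[160:340,325:415],(300,600),interpolation=2)]))
E
```

```text
[640.09719148  36.87465669  95.96958364] [3.13991840e+00 8.46725723e-05 1.61028845e+00] [-0.29237799 -0.8843155  -3.62762169]
```

View pics/s2.png

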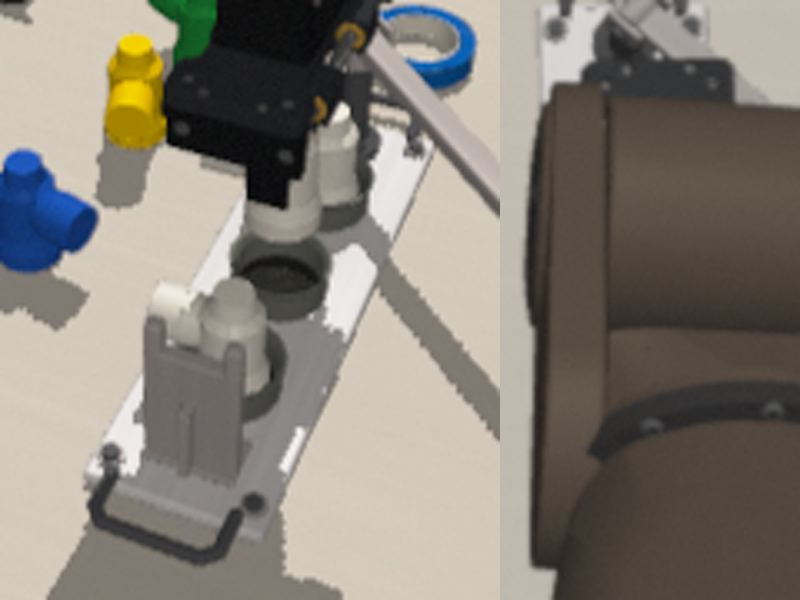

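The scene crop shows the held valve right over the empty well: its foot is centred at crop x≈283 and the well at ≈281. I'll trim y by −2 mm and lower it.

Call:
{"name": "move_arm", "arguments": {"commands": [[[0, -0.2, -1.5], [0, 0, 0], 0], [[0, 0, -1.0], [0, 0, 0], 0], [[0, 0, -1.0], [0, 0, 0], 0], [[0, 0, -0.7], [0, 0, 0], 0], [[0, 0, -0.5], [0, 0, 0], 0], [[0, 0, 0], [0, 0, 0], 0]]}}

```text
t: 5.1
eef_pos: [639.4, 34.5, 46.8]
tcp_rot: [-3.14, -0.0, 1.61]
ft_force: [-0.1, -0.2, -3.2]
opening: 0.401
grip_force: 29.7
```

Foot is at about 19 mm, inside the cup mouth with no contact. I'll keep lowering.

Call:
{"name": "move_arm", "arguments": {"commands": [[[0, 0, -0.3], [0, 0, 0], 0], [[0, 0, -0.3], [0, 0, 0], 0], [[0, 0, -0.1], [0, 0, 0], 0], [[0, 0, 0], [0, 0, 0], 0]]}}

```text
t: 5.5
eef_pos: [639.7, 34.5, 40.6]
tcp_rot: [3.142, 0.0, 1.61]
ft_force: [-0.0, -0.5, -3.4]
opening: 0.398
grip_force: 29.7
```

Call:
{"name": "move_arm", "arguments": {"commands": [[[0, 0, -0.1], [0, 0, 0], 0], [[0, 0, 0], [0, 0, 0], 0.62], [[0, 0, 0], [0, 0, 0], 0.62], [[0, 0, 0], [0, 0, 0], 0.62], [[0, 0, 0], [0, 0, 0], 0.62], [[0, 0, 0], [0, 0, 0], 0.62], [[0, 0, 3], [0, 0, 0], 0.62], [[0, 0, 4], [0, 0, 0], 0.62], [[0, 0, 4], [0, 0, 0], 0.62], [[0, 0, 4], [0, 0, 0], 0.62]]}}

```text
t: 6.5
eef_pos: [639.5, 34.5, 191.2]
tcp_rot: [-3.141, -0.0, 1.61]
ft_force: [-0.5, -0.2, 0.3]
opening: 0.618
grip_force: 0.0
```

The valve is released. Next the eye: I'll hover over its far rod with the fingers aligned along the bar.

Call:
{"name": "move_arm", "arguments": {"commands": [[[-1.4, -4.3, -0.3], [0, 0, 7.8], 0.55], [[-1.4, -4.3, -0.3], [0, 0, 7.8], 0.55], [[-1.4, -4.3, -0.3], [0, 0, 7.8], 0.55], [[-1.5, -4.3, -0.3], [0, 0, 7.8], 0.55], [[-1.5, -4.3, -0.3], [0, 0, 7.8], 0.55], [[-1.5, -4.2, -0.3], [0, 0, 7.8], 0.55], [[0, 0, 0], [0, 0, 0], 0.55], [[0, 0, 0], [0, 0, 0], 0.55]]}}

```text
t: 7.3
eef_pos: [552.3, -223.3, 171.6]
tcp_rot: [3.141, -0.0, 2.423]
ft_force: [0.5, -0.0, 0.2]
opening: 0.55
grip_force: 0.0
```

```bash
python3 - <<'E'
from h import *
i=camera_info("wrist"); im=read_camera("wrist"); s=state(); print(s["eef_pos"],s["tcp_rot"],s["joints"].round(2))
j=read_camera("top"); k=camera_info("top"); cv2.imwrite("pics/w3.png",np.hstack([cv2.resize(im,(480,360)),cv2.resize(j[160:340,325:415],(180,360),interpolation=2)]))
np.save("w3.npy",i["cam_to_world"]); cv2.imwrite("w3raw.png",im)
m=red(im); c=max(cv2.findContours(m,0,1)[0],key=cv2.contourArea); r=cv2.minAreaRect(c); print(r)
print(proj(i,[[552,-222,91],[570,-202,91]]))
h=max([q for q in cv2.findContours(m,1,1)[0]],key=cv2.contourArea)
cs,hi=cv2.findContours(m,2,1)
for q,hh in zip(cs,hi[0]):
    if cv2.contourArea(q)>100: rr=cv2.minAreaRect(q); print(hh[3],rr,cast(i,cv2.boxPoints(rr),91).round(1).tolist())
E
```

```text
[ 552.73421609 -222.34375671  171.72048033] [ 3.14129392e+00 -1.89256735e-05  2.42447205e+00] [-0.49  0.5   1.68  0.    0.96 -1.35]
((327.1368713378906, 231.17019653320312), (38.38759994506836, 82.55142211914062), 49.55377197265625)
[[314.11053252 245.60115956]
 [348.72614322 246.05244634]]
-1 ((327.1368713378906, 231.17019653320312), (38.38759994506836, 82.55142211914062), 49.55377197265625) [[534.9, -238.8, 91.0], [535.1, -175.6, 91.0], [564.6, -175.5, 91.0], [565.8, -240.4, 91.0]]
```

View pics/w3.png

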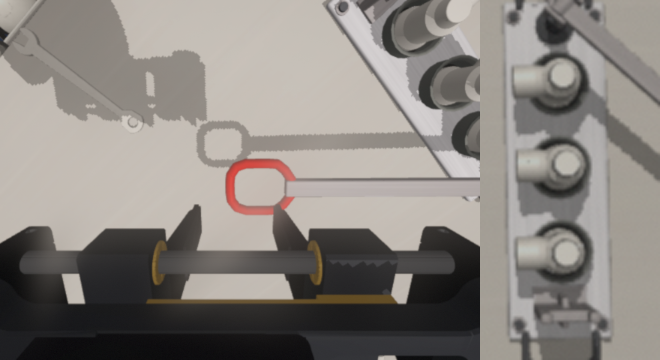

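The left part shows the red eye with its far rod at about full-res (308,251) and the bar level in the picture, so the fingers line up with it. The right part shows all three valves standing in their wells, the spare in the middle one.

```bash
python3 - <<'E'
from h import *
i=camera_info("wrist"); i["cam_to_world"]=np.load("w3.npy"); m=red(cv2.imread("w3raw.png"))
ys,xs=np.where(m); print(xs.min(),xs.max(),ys.min(),ys.max(), np.where(m[251])[0].tolist())
print(cast(i,[[308,250],[347,250],[500,250]],90))
E
```

```text
302 371 213 271 [302, 303, 304, 305, 306, 307, 308, 309, 310, 311]
[[ 551.79121529 -228.18844806   90.        ]
 [ 571.90857104 -205.21289313   90.        ]
 [ 650.85738405 -115.04732603   90.        ]]
```

Call:
{"name": "move_arm", "arguments": {"commands": [[[-0.1, -0.5, -2.0], [0, 0, 0], 0.55], [[0, 0, -3], [0, 0, 0], 0.55], [[0, 0, -3], [0, 0, 0], 0.55], [[0, 0, -2.2], [0, 0, 0], 0.55], [[0, 0, 0], [0, 0, 0], 0.55], [[0, 0, 0], [0, 0, 0], 0], [[0, 0, 0], [0, 0, 0], 0], [[0, 0, 0], [0, 0, 0], 0], [[0, 0, 0], [0, 0, 0], 0], [[0, 0, 0], [0, 0, 0], 0]]}}

```text
t: 8.4
eef_pos: [551.8, -227.6, 70.2]
tcp_rot: [3.141, 0.001, 2.427]
ft_force: [-3.0, -3.0, -0.3]
opening: 0.187
grip_force: 2.7
```

Call:
{"name": "move_arm", "arguments": {"commands": [[[0, 0, 0], [0, 0, 0], 0], [[0, 0, 0], [0, 0, 0], 0], [[0, 0, 0], [0, 0, 0], 0]]}}

```text
t: 8.7
eef_pos: [549.1, -229.8, 69.3]
tcp_rot: [-3.137, -0.002, 2.427]
ft_force: [-15.2, -19.4, -0.7]
opening: 0.102
grip_force: 29.8
```

Rod gripped (9.7 mm). I'll relax the radial strain and lift.

Call:
{"name": "move_arm", "arguments": {"commands": [[[-0.3, -0.3, 0], [0, 0, 0], 0], [[0, 0, 1.5], [0, 0, 0], 0], [[0, 0, 1.5], [0, 0, 0], 0], [[0, 0, 1.5], [0, 0, 0], 0], [[0, 0, 0.5], [0, 0, 0], 0], [[0, 0, 0], [0, 0, 0], 0]]}}

```text
t: 9.3
eef_pos: [550.1, -229.3, 120.7]
tcp_rot: [3.139, 0.002, 2.426]
ft_force: [8.2, 10.5, -2.9]
opening: 0.101
grip_force: 30.0
```

```bash
python3 -c "
import numpy as np
a=np.radians(np.linspace(229.45,183,9));r=np.linspace(353.6,351.5,9);p=np.c_[r*np.cos(a),r*np.sin(a)]
print((np.diff(p,axis=0)/10).round(2),p+[780,39.4])"
```

```text
[[-2.58  2.48]
 [-2.32  2.73]
 [-2.03  2.95]
 [-1.72  3.13]
 [-1.39  3.29]
 [-1.05  3.41]
 [-0.7   3.5 ]
 [-0.34  3.55]] [[ 550.12061591 -229.27904416]
 [ 524.30906022 -204.46375749]
 [ 501.15771363 -177.18470619]
 [ 480.9000476  -147.72530195]
 [ 463.73950827 -116.3908979 ]
 [ 449.84747422  -83.50562386]
 [ 439.36154628  -49.40903373]
 [ 432.38418631  -14.45259956]
 [ 428.98171853   21.00391138]]
```

Call:
{"name": "move_arm", "arguments": {"commands": [[[-2.6, 2.5, 0], [0, 0, -5.8], 0], [[-2.3, 2.7, 0], [0, 0, -5.8], 0], [[-2.0, 3.0, 0], [0, 0, -5.8], 0], [[-1.7, 3.1, 0], [0, 0, -5.8], 0], [[0, 0, 0], [0, 0, 0], 0]]}}

```text
t: 9.8
eef_pos: [462.3, -114.7, 120.3]
tcp_rot: [3.139, 0.001, 2.019]
ft_force: [1.8, 0.2, -2.0]
opening: 0.099
grip_force: 30.1
```

Call:
{"name": "move_arm", "arguments": {"commands": [[[-1.4, 3.3, 0], [0, 0, -5.8], 0], [[-1.0, 3.4, 0], [0, 0, -5.8], 0], [[-0.7, 3.5, 0], [0, 0, -5.8], 0], [[-0.2, 1.8, 0], [0, 0, -2.9], 0], [[-0.1, 1.0, 0], [0, 0, -1.7], 0], [[0, 0, 0], [0, 0, 0], 0]]}}

```text
t: 10.4
eef_pos: [428.3, 13.5, 119.8]
tcp_rot: [-3.141, -0.0, 1.639]
ft_force: [-1.8, -0.1, -0.6]
opening: 0.099
grip_force: 30.0
```

Call:
{"name": "move_arm", "arguments": {"commands": [[[0, 0.5, 0], [0, 0, -0.8], 0], [[0, 0.5, 0], [0, 0, -0.8], 0], [[0, 0.3, 0], [0, 0, -0.4], 0], [[0, 0, 0], [0, 0, 0], 0], [[0, 0, 0], [0, 0, 0], 0]]}}

```text
t: 10.9
eef_pos: [427.7, 25.4, 119.4]
tcp_rot: [-3.139, -0.0, 1.602]
ft_force: [-6.7, -0.2, -0.9]
opening: 0.099
grip_force: 30.0
```

Call:
{"name": "move_arm", "arguments": {"commands": [[[-0.1, 0.2, 0], [0, 0, -0.3], 0], [[0, 0.2, 0], [0, 0, -0.3], 0], [[0, 0, 0], [0, 0, 0], 0]]}}

```text
t: 11.2
eef_pos: [427.6, 29.6, 119.6]
tcp_rot: [-3.141, -0.0, 1.592]
ft_force: [-3.4, -1.1, -0.7]
opening: 0.103
grip_force: 30.0
```

Call:
{"name": "move_arm", "arguments": {"commands": [[[0, 0.2, 0], [0, 0, 0], 0], [[0, 0, 0], [0, 0, 0], 0], [[0, 0, 0], [0, 0, 0], 0]]}}

```text
t: 11.5
eef_pos: [427.6, 31.5, 119.6]
tcp_rot: [-3.141, 0.0, 1.593]
ft_force: [-4.8, -2.1, -0.8]
opening: 0.096
grip_force: 30.1
```

Call:
{"name": "move_arm", "arguments": {"commands": [[[-0.1, -0.1, -1.0], [0, 0, 0], 0], [[0, 0, -1.0], [0, 0, 0], 0], [[-0.1, 0, -1.0], [0, 0, 0], 0], [[0, 0, 0], [0, 0, 0], 0]]}}

```text
t: 11.9
eef_pos: [425.8, 30.4, 88.8]
tcp_rot: [-3.141, -0.0, 1.592]
ft_force: [-3.3, -0.1, -1.6]
opening: 0.096
grip_force: 30.2
```

```bash
python3 - <<'E'
from h import *
s=state(); print(s["eef_pos"],s["ft_force"])
im=read_camera("scene"); j=read_camera("wrist")
cv2.imwrite("pics/s4.png",np.hstack([cv2.resize(im[210:390,260:440],(480,480),interpolation=2),cv2.resize(j,(320,240)).repeat(2,0)]))
E
```

```text
[425.81440818  30.44585994  88.81368153] [-3.31616328 -0.12582735 -1.63836149]
```

View pics/s4.png

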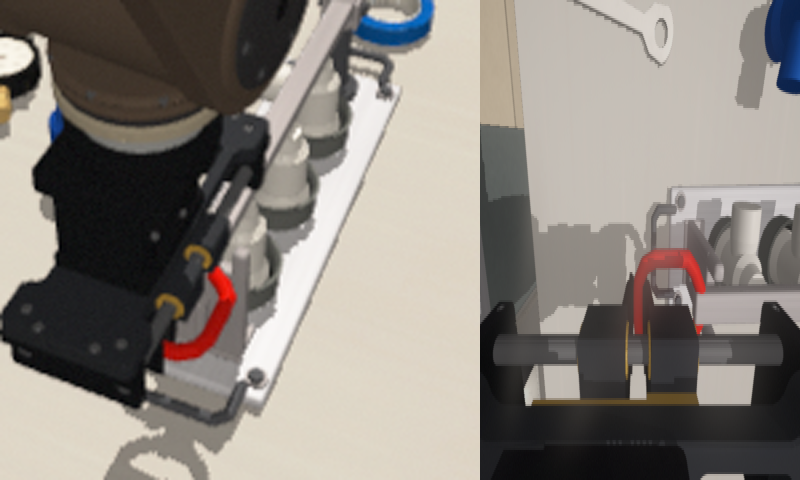

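The bar lies over the valves and has already dropped below the prong tops with no contact force, so it's in the notch. I'll lower it the rest of the way.

Call:
{"name": "move_arm", "arguments": {"commands": [[[0, 0, -0.6], [0, 0, 0], 0], [[0, 0, -0.4], [0, 0, 0], 0], [[0, 0, 0], [0, 0, 0], 0]]}}

```text
t: 12.3
eef_pos: [425.9, 30.4, 80.4]
tcp_rot: [3.14, 0.0, 1.593]
ft_force: [-6.3, -2.5, 14.1]
opening: 0.1
grip_force: 30.1
```

Contact at the floor (14 N up). I'll release and retreat.

Call:
{"name": "move_arm", "arguments": {"commands": [[[0, 0, 0.1], [0, 0, 0], 0.45], [[0, 0, 0], [0, 0, 0], 0.45], [[0, 0, 0], [0, 0, 0], 0.45], [[0, 0, 0], [0, 0, 0], 0.45], [[0, 0, 0], [0, 0, 0], 0.45], [[0, 0, 2], [0, 0, 0], 0.45], [[0, 0, 3], [0, 0, 0], 0.45], [[0, 0, 4], [0, 0, 0], 0.45], [[0, 4, 2], [0, 0, 0], 0.45], [[0, 4.5, 1], [0, 0, 0], 0.45]]}}

```text
t: 13.3
eef_pos: [426.5, 115.8, 202.8]
tcp_rot: [3.138, -0.0, 1.589]
ft_force: [1.6, -0.4, -0.2]
opening: 0.45
grip_force: 0.0
```

Call:
{"name": "move_arm", "arguments": {"commands": [[[0, 4.5, 0], [0, 0, 0], 0.45], [[0, 4.5, 0], [0, 0, 0], 0.45], [[0, 4.5, 0], [0, 0, 0], 0.45], [[0, 4.5, 0], [0, 0, 0], 0.45], [[0, 0, 0], [0, 0, 0], 0.45]]}}

```text
t: 13.8
eef_pos: [425.3, 299.6, 200.3]
tcp_rot: [3.141, -0.001, 1.596]
ft_force: [-0.5, -0.9, -0.4]
opening: 0.45
grip_force: 0.0
```

```bash
python3 - <<'E'
from h import *
s=state(); print(s["eef_pos"],s["ft_force"])
im=read_camera("scene"); j=read_camera("top"); k=camera_info("top"); q=camera_info("scene")
cv2.imwrite("pics/s5.png",np.hstack([cv2.resize(im[220:400,270:420],(500,600),interpolation=2),cv2.resize(j[150:375,325:415],(240,600),interpolation=2)]))
for c,img,i in(("top",j,k),("scene",im,q)):
    m=red(img); m[:, :270]=0; m[:200]=0; m[:,480:]=0; ys,xs=np.where(m); p=[(xs.min()+xs.max())/2,(ys.min()+ys.max())/2]; print(c,p,cast(i,p,96).round(1))
E
```

```text
[425.34669277 299.56922933 200.34023672] [-0.49455    -0.94746202 -0.38341794]
top [np.float64(369.0), np.float64(346.0)] [[455.8  30.3  96. ]]
scene [np.float64(325.5), np.float64(326.5)] [[455.7  26.5  96. ]]
```

View pics/s5.png

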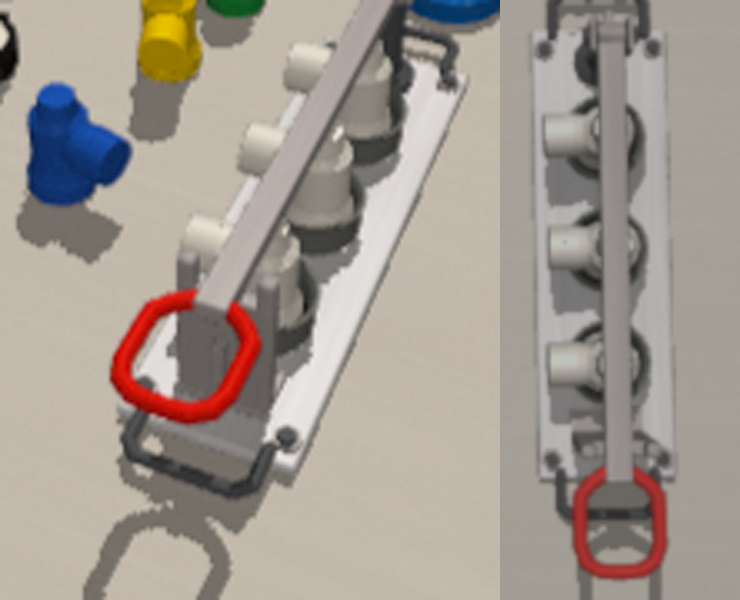

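The views show the bar lying between both prongs and all three valves upright underneath. The eye sits at (455.8, 28.4), against an expected (455, 28). Handing in.

```bash
python3 -c "
from cell import *
print(env.job_done())"
```

```text
the job is handed in; nothing more can be done
None
```

The loose valve is in the middle well and the latch bar is down in the keeper's notch. All three valves stood upright in the last pictures, and the job was handed in at about 14 s; no verdict came back.

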